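# Front the seal-paste tin on the display tray

### The arm

A 6-joint arm with a two-finger parallel gripper is mounted at the origin on the work surface. World frame = base frame: x ahead of the robot, y to its left, z up, the work surface at z = 0. Lengths are in m, angles in rad, forces in N, time in s.
With the tool pointing down it reaches from about 0.3 to 1 m from the base axis. Payload 5.1 kg.
Tool frame: the origin (TCP) lies midway between the tips of the shut fingers; the grasp point (between the pads) lies 19 mm behind it; z points along the fingers, y is the direction in which the jaws open and shut (so a half turn about z gives the same grasp; the last joint's range is limited). The gripper opens to 95 mm and grips with 3 to 60 N. Pads are 20 mm wide; open, the fingers measure 119 mm over their backs; the gripper's body (75 mm by 180 mm) begins 59 mm behind the grasp point.
Start: joints at [-1.41, 0.124, 1.65, -0, 1.367, -0.083], TCP at [0.157, -0.631, 0.215] pointing down, gripper open.
Joint ranges: [-2.61, 2.61], [-1.02, 2.33], [0.03, 2.71], [-1.35, 4.49], [0.32, 2.68], [-2.91, 2.91]. Speed limits (rad/s): [2.57, 2.57, 3.14, 3.14, 3.14, 3.14].

### API

Orientations are given as a unit quaternion [x, y, z, w].
In Python, from station import bot gives the robot as it stands.
- The arm moves only by the tool jog_arm, never from a script. Its argument "plan" is a list of rows, each an object with "claw": the finger opening in mm, from 0 to 95.1; "dp": the shift along the world's x, y, z normalised to -1 to 1, where 1 is 0.2 m, a list of three; "delta_rot": the turn, a rotation vector about the world's x, y, z normalised to -1 to 1, where 1 is pi rad, a list of three. A call has 1 to 5 rows; each row is the pose to reach, as a shift and turn from the pose commanded when the call began, turning the shorter way round; what a row does not reach only later rows make up. A row lasts 1/12 s, in which the tool goes at most 41.7 mm and 7.16 degrees, less where a joint would pass 70% of its speed; a pose out of reach is approached as far as the arm can. A call with a number of a shift or a turn outside -1 to 1 is refused whole. A call with a gripper value outside its range is refused whole. The fingers move at their own pace and stop on an object; the grip force is fixed at half the most. Time passes only in rows, so rows that repeat a pose let the fingers close. It gives the time, the measured TCP pose, the force and the opening at its end, in the units of the state.
- bot.read_state(): the state, without advancing time (a new reading comes with each control period).
- bot.get_image(name): name is "scene" or "top"; returns (picture, depth): 400x640x3 uint8, blue, green, red; 400x640 float32, m along the optical axis (not along the pixel's ray), 0 where there is no reading.
- bot.camera_params(name): a dict with "fx", "fy", "cx", "cy" (pixels), "distortion" ([k1, k2, p1, p2, k3] as OpenCV has them; the pictures are not rectified), "T" (4x4, takes a point from camera to world coordinates). Camera axes: x right, y down, z forward; pixel columns grow to the right and rows downward; lengths in m; the calibration is good to about 2 mm. A picture is of the moment at which its call begins. camera_params takes no time and is no camera call.
- bot.hand_in(): hands the job in, once; it reports no verdict.
The state is a dict: "clock": time; "joints": joint angles; "qvel": joint speeds; "effort": joint torques, N m; "tool_pos": TCP position; "tcp_rot": TCP orientation; "ft_force": force on the tool from outside, world axes, zero at the start; "ft_torque": the same for the moment, N m; "grip_width": finger opening in m.
Only numpy, scipy, OpenCV 4.12 (cv2) and the standard library are available. Lean on these libraries where they do the work, as an engineer would, in place of code of your own. Each camera call takes 0.05 s, during which the arm holds its last target. There are 200 camera calls.

### The job

One red tin of seal paste has been pulled back from the front of its bay in the display tray. Slide it forward on the tray until it sits fully home against the front lip, then roll it round by its edge with a fingertip until its label faces squarely out to the front like its neighbours', still home against the lip. Be gentle, the thin tin dents at 20 N; do not lift or tip the tin, and leave the other tins and everything else where they are.

Things in the scene. Friction and masses are not known exactly. Their poses are not given: they have to be found in the camera images.
- tin_red: red round tinplate tin, loose, upright, with a flat lid of its full width: 96 mm diameter, 52 mm tall, 0.4 to 0.8 kg, too wide to grasp. Origin at the centre of its underside, z up; its x axis points from the tin's middle to the middle of its label. It slides on the tray's waxed wood under about 1 N. Lid and walls are thin: never more than 20 N from the fingers; it jolts if driven fast into the lip
- lid_mid (a point): centre of the red tin's flat lid top, 52 mm above its underside, x axis as the tin's; the rim is 48 mm away. Matte lacquer: a slow fingertip pressed on near the rim at 6 to 10 N carries the tin round, though with some slip; a lighter or jerky one slides. A cream sealing strip, 14 mm wide, runs on the lid from near its centre over the rim to the label and shows its direction from above
- tin_label (a point): point on the red tin's side wall in the middle of its label, 48 mm from the tin's axis, 26 mm above its underside. The label is cream paper, 55 mm wide, with a red block, on the wall below the lid
- tray: fixed dark wooden tray, 190 mm deep (x), 338 mm wide (y), floor 10 mm thick; origin under its centre on the table; x axis to the front, away from the robot. Upright lip along the front edge, 8 mm thick, top 26 mm above the table. Four dividers, 8 mm thick, tops 32 mm above the table, run front to back; three bays 102 mm wide, 110 mm apart. Back edge, towards the robot, open
- bay (a point): the red tin's home in the middle bay: point on the tray's floor, 10 mm above the table, where the centre of the tin's underside is when the tin touches the lip midway between the dividers (3 mm play each side). x axis to the front, square to the lip
- tin_green: bystander: same kind of tin in dark green, home in one of the outer bays, label to the front; origin at the centre of its underside
- tin_blue: bystander: same kind of tin in dark blue, home in one of the outer bays, label to the front; origin at the centre of its underside
- stone_a_mid (a point): bystander: grey carved seal stone with a red face, 32 x 32 x 55 mm, standing on the table; point at its centre
- stone_b_mid (a point): bystander: tan carved seal stone with a red face, 30 x 30 x 62 mm, standing on the table; point at its centre
- stone_c_mid (a point): bystander: grey carved seal stone with a red face, 34 x 34 x 50 mm, standing on the table; point at its centre
- graver: bystander: carving knife lying on the table, dark handle and steel blade, 150 mm long; origin mid-handle on its underside
- paste_dish: bystander: small round white dish with red paste, 48 mm diameter, 24 mm tall; origin at the centre of its underside

How it is judged:
On the way, in this order (a step that is already met when the one before it is completed fails the run):
1. the red tin has been slid fully home: within 3 mm of touching the lip, in its bay (x of tin_red in the frame of bay above -0.003 m and horizontal distance between tin_red and bay below 0.007 m), for 0.1 s.
2. at home, the red tin's label faces the front to within 9 degrees (x of tin_red in the frame of bay above -0.004 m and angle between the x axis of tin_red and the x axis of bay, either way round below 0.157 rad and x of tin_label in the frame of bay above 0.02 m), for 0.1 s.
At the end, for the whole second after the job is handed in: The red tin stands flat and still in the middle bay, within 4 mm of touching the lip, its label facing the front to within 9 degrees (all of step 2 and horizontal distance between tin_red and bay below 0.007 m and z of tin_red in the frame of bay below 0.004 m and angle between tin_red's own z axis and vertical below 0.05 rad and linear speed of tin_red below 0.01 m/s and angular speed of tin_red below 0.05 rad/s).
It fails at once if the fingers bear on the red tin with more than 20 N (contact force between the fingers and tin_red above 20 N).
It fails at once if the red tin is lifted more than 8 mm or tipped more than 9 degrees (z of tin_red in the frame of bay above 0.008 m or angle between tin_red's own z axis and vertical above 0.157 rad).
It fails at once if a neighbouring tin is shifted more than 6 mm, or turned more than 12 degrees from the front (distance of any of tin_green, tin_blue from where it was at the start of the episode above 0.006 m or angle between the x axis of any of tin_green, tin_blue and the x axis of bay, either way round above 0.21 rad).
It fails at once if a seal stone, the carving knife or the dish is moved more than 10 mm (distance of any of stone_a_mid, stone_b_mid, stone_c_mid, graver, paste_dish from where it was at the start of the episode above 0.01 m).
It also fails if it takes over 67 s, if anything falls off the work surface, if the arm or the gripper's body presses on something with over 40 N, if the wrist force passes 120 N, or if a joint passes its speed limit or range.

## Working session

There is one attempt and no reset: what is moved stays moved. The work goes in short steps, Python scripts to look and compute and a tool call to move; the robot and the scene stay as the last step left them, time stands still between calls to the robot, and variables do not carry over. Pictures are saved under pics/ and viewed, about 8 in all and at most 12, crops included, and the job is handed in when it is done.

Besides the shell and the picture viewer there is one more tool, called after "Emit:" as a command line: name --argument value ..., lists and objects as JSON in quotes. jog_arm: Moves the arm, as the interface text tells. Its arguments: {"type":"object","properties":{"plan":{"type":"array","items":{"type":"object","properties":{"claw":{"type":"number"},"dp":{"type":"array","items":{"type":"number"}},"delta_rot":{"type":"array","items":{"type":"number"}}}}}},"required":["plan"]}

```bash
ls; mkdir -p pics; cat > h.py <<'E'
import numpy as np,cv2
from station import bot
def pts(name,px,depth=None,z=None):
    c=bot.camera_params(name);K=np.array([[c['fx'],0,c['cx']],[0,c['fy'],c['cy']],[0,0,1]])
    u=cv2.undistortPoints(np.array(px,float).reshape(-1,1,2),K,np.array(c['distortion'])).reshape(-1,2)
    r=np.c_[u,np.ones(len(u))];T=np.array(c['T'])
    if depth is not None: P=r*np.asarray(depth)[:,None]
    else:
        rw=r@T[:3,:3].T; s=(z-T[2,3])/rw[:,2]; P=r*s[:,None]
    return P@T[:3,:3].T+T[:3,3]
E
python3 - <<'E'
from h import *
for n in('scene','top'):
    i,d=bot.get_image(n);cv2.imwrite(f'pics/{n}0.png',i);np.save(f'{n}0.npy',d);print(n,np.array(bot.camera_params(n)['T']).round(3))
print(bot.read_state())
E
```

```text
pics
scene [[-0.594  0.547 -0.59   1.264]
 [ 0.804  0.398 -0.441  0.557]
 [-0.006 -0.736 -0.677  0.867]
 [ 0.     0.     0.     1.   ]]
top [[ 0.012 -0.996  0.089  0.429]
 [-1.    -0.013 -0.002  0.041]
 [ 0.003 -0.089 -0.996  1.586]
 [ 0.     0.     0.     1.   ]]
{'clock': 0.1, 'joints': array([-1.40959699e+00,  1.24457663e-01,  1.65151399e+00, -3.31679642e-05,
        1.36750126e+00, -8.26227870e-02]), 'qvel': array([ 0.00151397, -0.00018583, -0.00346095, -0.00105174,  0.00102576,
       -0.00090866]), 'effort': array([-1.62511856e-04, -4.18880045e+01, -3.61096573e+01,  7.77461613e-02,
        4.62163542e-02, -5.50275934e-05]), 'tool_pos': array([ 0.15677462, -0.63021976,  0.21351233]), 'tcp_rot': array([ 9.92577198e-01,  1.21612592e-01, -5.31533310e-05, -9.38765917e-04]), 'ft_force': array([-0.19520247,  0.0118573 , -0.86959668]), 'ft_torque': array([-0.00142679, -0.0128728 , -0.01242888]), 'grip_width': 0.0948560762615471}
```

View pics/top0.png

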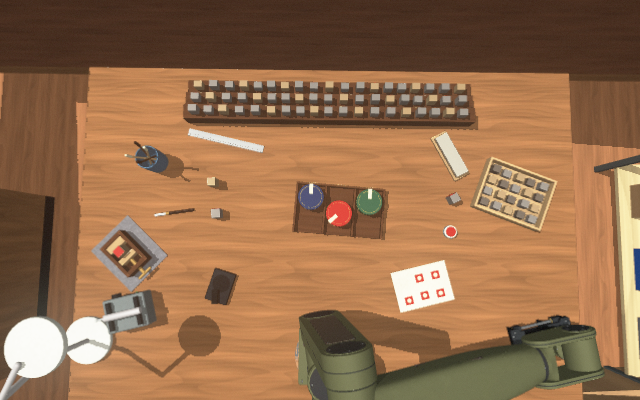

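View pics/scene0.png

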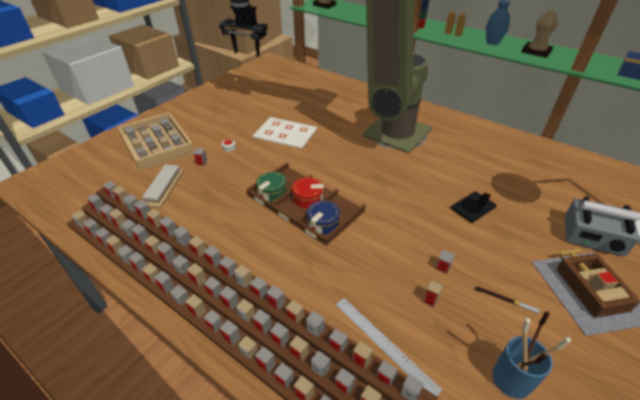

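Top view: tray at about (293–387, 182–238), blue tin (311,197), red (339,213), green (369,202). The red strip points down-left, so the label faces back and to the left. The scene view agrees.

```bash
cat >> h.py <<'E'
def fit(i,name,col):
    roi=(slice(172,248),slice(285,395)) if name=='top' else (slice(150,250),slice(235,375))
    h=cv2.cvtColor(i,cv2.COLOR_BGR2HSV); m=np.zeros(h.shape[:2],np.uint8)
    lo,hi={'red':((170,150,110),(180,255,255)),'green':((45,60,30),(85,255,255)),'blue':((105,60,40),(130,255,255))}[col]
    k=cv2.inRange(h,lo,hi)
    if col=='red': k|=cv2.inRange(h,(0,180,120),(6,255,255))
    m[roi]=k[roi]; return m
def tin(i,col):
    m=fit(i,'top',col)
    ys,xs=np.nonzero(m); P=pts('top',np.c_[xs,ys],z=.062)
    (c,r)=cv2.minEnclosingCircle(P[:,:2].astype(np.float32)); c=np.array(c)
    # cream pixels within the lid
    h=cv2.cvtColor(i,cv2.COLOR_BGR2HSV); yy,xx=np.mgrid[172:248,285:395]
    Q=pts('top',np.c_[xx.ravel(),yy.ravel()],z=.062)[:,:2]; hh=h[172:248,285:395].reshape(-1,3)
    k=(np.linalg.norm(Q-c,axis=1)<.046)&(hh[:,1]<120)&(hh[:,2]>150)
    w=(Q[k]-c); v=w.mean(0) if k.any() else np.zeros(2)
    return c,r,np.degrees(np.arctan2(v[1],v[0])),k.sum(),len(xs),P[:,:2].mean(0)
E
python3 - <<'E'
from h import *
i=cv2.imread('pics/top0.png');d=np.load('top0.npy')
for c in('red','green','blue'):
    t=tin(i,c);print(c,t)
c=bot.camera_params('top');print(c['fx'],c['distortion'])
px=[(299,182),(387,187),(384,238),(293,231)]
print(pts('top',px,z=.03).round(4))
print('red lid z',pts('top',[(343,216),(315,203),(368,208)],depth=[d[216,343],d[203,315],d[208,368]]).round(4))
o=cv2.resize(i[165:255,280:400],None,fx=6,fy=6,interpolation=cv2.INTER_CUBIC);cv2.imwrite('pics/crop0.png',o)
E
```

```text
red (array([ 0.52733439, -0.04082009]), 0.04756443575024605, np.float64(129.29027754336695), np.int64(40), 401, array([ 0.52972313, -0.04206268]))
green (array([ 0.57130432, -0.15201284]), 0.0468670018017292, np.float64(-5.727029578192156), np.int64(53), 406, array([ 0.56920655, -0.15180928]))
blue (array([0.58789915, 0.06494024]), 0.04708231985569, np.float64(-2.0107374557315256), np.int64(56), 353, array([0.58485047, 0.064946  ]))
413.49849801541666 [0.00688743 0.         0.         0.         0.        ]
[[ 0.6449  0.1093  0.03  ]
 [ 0.6301 -0.2246  0.03  ]
 [ 0.4373 -0.2128  0.03  ]
 [ 0.4592  0.1288  0.03  ]]
red lid z [[ 0.5165 -0.0569  0.0548]
 [ 0.5632  0.0475  0.0582]
 [ 0.5469 -0.1487  0.0618]]
```

View pics/crop0.png

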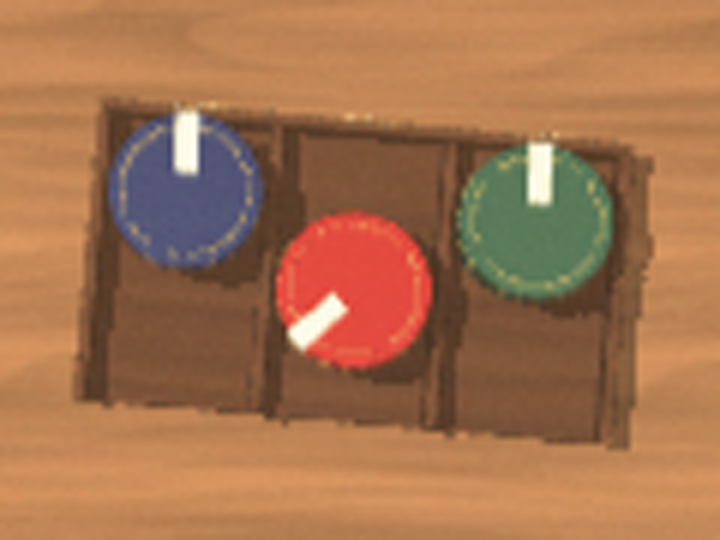

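Emit:
jog_arm --plan '[{"claw":0,"dp":[0.19,0.37,0],"delta_rot":[0,0,-0.015]},{"claw":0,"dp":[0.37,0.745,0],"delta_rot":[0,0,-0.025]},{"claw":0,"dp":[0.37,0.745,0],"delta_rot":[0,0,-0.025]},{"claw":0,"dp":[0.37,0.745,0],"delta_rot":[0,0,-0.025]},{"claw":0,"dp":[0.37,0.745,0],"delta_rot":[0,0,-0.025]}]'

```text
clock: 0.52
tool_pos: [0.233, -0.4762, 0.2133]
tcp_rot: [0.996, 0.085, 0.0, -0.002]
ft_force: [0.8, -0.9, -0.7]
grip_width: 0.0671
```

Emit:
jog_arm --plan '[{"claw":0,"dp":[0.19,0.37,0],"delta_rot":[0,0,-0.015]},{"claw":0,"dp":[0.37,0.745,0],"delta_rot":[0,0,-0.025]},{"claw":0,"dp":[0.37,0.745,0],"delta_rot":[0,0,-0.025]},{"claw":0,"dp":[0.37,0.745,0],"delta_rot":[0,0,-0.025]},{"claw":0,"dp":[0.37,0.745,0],"delta_rot":[0,0,-0.025]}]'

```text
clock: 0.93
tool_pos: [0.3069, -0.3278, 0.2141]
tcp_rot: [0.999, 0.046, 0.001, -0.001]
ft_force: [0.4, -0.0, 0.8]
grip_width: 0.0339
```

Emit:
jog_arm --plan '[{"claw":0,"dp":[0.19,0.37,0],"delta_rot":[0,0,-0.015]},{"claw":0,"dp":[0.37,0.745,0],"delta_rot":[0,0,-0.025]},{"claw":0,"dp":[0.37,0.745,0],"delta_rot":[0,0,-0.025]},{"claw":0,"dp":[0.37,0.745,0],"delta_rot":[0,0,-0.025]},{"claw":0,"dp":[0.37,0.745,0],"delta_rot":[0,0,-0.025]}]'

```text
clock: 1.35
tool_pos: [0.3809, -0.1787, 0.2145]
tcp_rot: [1.0, 0.008, 0.001, -0.001]
ft_force: [-1.0, -0.9, -0.2]
grip_width: 0.0024
```

Emit:
jog_arm --plan '[{"claw":0,"dp":[0.18,0.36,0],"delta_rot":[0,0,-0.015]},{"claw":0,"dp":[0.355,0.72,0],"delta_rot":[0,0,-0.029]},{"claw":0,"dp":[0.355,0.72,0],"delta_rot":[0,0,-0.029]},{"claw":0,"dp":[0.355,0.72,0],"delta_rot":[0,0,-0.029]},{"claw":0,"dp":[0.355,0.72,0],"delta_rot":[0,0,-0.029]}]'

```text
clock: 1.77
tool_pos: [0.4514, -0.036, 0.2144]
tcp_rot: [0.999, -0.038, 0.0, -0.001]
ft_force: [-0.4, -0.8, -0.6]
grip_width: 0.0004
```

Emit:
jog_arm --plan '[{"claw":0,"dp":[0,0,-0.1]},{"claw":0,"dp":[0,0,-0.3]},{"claw":0,"dp":[0,0,-0.5]},{"claw":0,"dp":[0,0,-0.6]},{"claw":0,"dp":[0,0,-0.6]}]'

```text
invalid input at $.plan[0]: expected keys claw, dp, delta_rot
```

Emit:
jog_arm --plan '[{"claw":0,"dp":[0,0,-0.15],"delta_rot":[0,0,0]},{"claw":0,"dp":[0,0,-0.35],"delta_rot":[0,0,0]},{"claw":0,"dp":[0,0,-0.55],"delta_rot":[0,0,0]},{"claw":0,"dp":[0,0,-0.75],"delta_rot":[0,0,0]},{"claw":0,"dp":[0,0,-0.88],"delta_rot":[0,0,0]}]'

```text
clock: 2.18
tool_pos: [0.4472, -0.0404, 0.0345]
tcp_rot: [0.999, -0.042, -0.003, -0.0]
ft_force: [-0.1, -0.2, -0.8]
grip_width: 0.0002
```

Emit:
jog_arm --plan '[{"claw":0,"dp":[0.01,-0.002,0],"delta_rot":[0,0,0]},{"claw":0,"dp":[0.025,-0.004,0],"delta_rot":[0,0,0]},{"claw":0,"dp":[0.04,-0.005,0],"delta_rot":[0,0,0]},{"claw":0,"dp":[0.055,-0.006,0],"delta_rot":[0,0,0]},{"claw":0,"dp":[0.07,-0.007,0],"delta_rot":[0,0,0]}]'

```text
clock: 2.6
tool_pos: [0.4664, -0.0419, 0.0413]
tcp_rot: [0.999, -0.042, 0.002, 0.0]
ft_force: [0.3, -0.0, -0.6]
grip_width: 0.0001
```

Emit:
jog_arm --plan '[{"claw":0,"dp":[0.01,-0.001,0],"delta_rot":[0,0,0]},{"claw":0,"dp":[0.02,-0.0015,0],"delta_rot":[0,0,0]},{"claw":0,"dp":[0.035,-0.003,0],"delta_rot":[0,0,0]},{"claw":0,"dp":[0.05,-0.004,0],"delta_rot":[0,0,0]},{"claw":0,"dp":[0.065,-0.005,0],"delta_rot":[0,0,0]}]'

```text
clock: 3.02
tool_pos: [0.477, -0.0421, 0.0387]
tcp_rot: [0.999, -0.041, -0.0, 0.0]
ft_force: [-1.7, -0.8, 1.4]
grip_width: 0.0004
```

Emit:
jog_arm --plan '[{"claw":0,"dp":[0.015,-0.001,0],"delta_rot":[0,0,0]},{"claw":0,"dp":[0.03,-0.002,0],"delta_rot":[0,0,0]},{"claw":0,"dp":[0.045,-0.003,0],"delta_rot":[0,0,0]},{"claw":0,"dp":[0.06,-0.005,0],"delta_rot":[0,0,0]},{"claw":0,"dp":[0.075,-0.006,0],"delta_rot":[0,0,0]}]'

```text
clock: 3.43
tool_pos: [0.4921, -0.0434, 0.0386]
tcp_rot: [0.999, -0.041, -0.0, -0.0]
ft_force: [-2.4, 0.5, 1.1]
grip_width: 0.0004
```

Emit:
jog_arm --plan '[{"claw":0,"dp":[0.015,-0.001,0],"delta_rot":[0,0,0]},{"claw":0,"dp":[0.03,-0.002,0],"delta_rot":[0,0,0]},{"claw":0,"dp":[0.04,-0.003,0],"delta_rot":[0,0,0]},{"claw":0,"dp":[0.05,-0.004,0],"delta_rot":[0,0,0]},{"claw":0,"dp":[0.055,-0.004,0],"delta_rot":[0,0,0]}]'

```text
clock: 3.85
tool_pos: [0.5032, -0.0442, 0.0386]
tcp_rot: [0.999, -0.041, 0.0, 0.0]
ft_force: [-1.4, -0.1, 1.0]
grip_width: 0.0006
```

```bash
python3 - <<'E'
from h import *
i,d=bot.get_image('top');cv2.imwrite('pics/top1.png',i)
print(tin(i,'red'),bot.read_state()['tool_pos'])
o=cv2.resize(i[165:255,280:400],None,fx=5,fy=5,interpolation=cv2.INTER_CUBIC)
s,_=bot.get_image('scene');o2=cv2.resize(s[150:250,235:375],(600,428),interpolation=cv2.INTER_CUBIC)
cv2.imwrite('pics/s1.png',o2)
E
```

```text
(array([ 0.5677706 , -0.04314117]), 0.0465000718832016, np.float64(0.0), np.int64(0), 153, array([ 0.58654777, -0.04674167])) [ 0.5033097  -0.04424085  0.03862332]
```

View pics/s1.png

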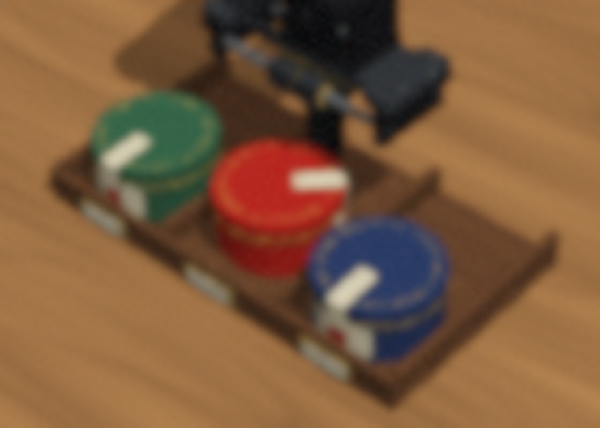

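The red tin slides upright ahead of the finger, with the gap to the lip still visible and the strip pointing right and back. I'll continue slowly until the force rises.

Emit:
jog_arm --plan '[{"claw":0,"dp":[0.01,-0.001,0],"delta_rot":[0,0,0]},{"claw":0,"dp":[0.02,-0.0015,0],"delta_rot":[0,0,0]},{"claw":0,"dp":[0.03,-0.002,0],"delta_rot":[0,0,0]},{"claw":0,"dp":[0.04,-0.003,0],"delta_rot":[0,0,0]},{"claw":0,"dp":[0.05,-0.004,0],"delta_rot":[0,0,0]}]'

```text
clock: 4.37
tool_pos: [0.513, -0.045, 0.0386]
tcp_rot: [0.999, -0.041, -0.0, -0.0]
ft_force: [-1.8, -0.0, 0.3]
grip_width: 0.0008
```

Emit:
jog_arm --plan '[{"claw":0,"dp":[0.005,0,0],"delta_rot":[0,0,0]},{"claw":0,"dp":[0.01,-0.001,0],"delta_rot":[0,0,0]},{"claw":0,"dp":[0.015,-0.001,0],"delta_rot":[0,0,0]},{"claw":0,"dp":[0.015,-0.001,0],"delta_rot":[0,0,0]},{"claw":0,"dp":[0.015,-0.001,0],"delta_rot":[0,0,0]}]'

```text
clock: 4.78
tool_pos: [0.5162, -0.0452, 0.0388]
tcp_rot: [0.999, -0.041, 0.0, 0.0]
ft_force: [-0.1, -0.5, 0.2]
grip_width: 0.0005
```

Emit:
jog_arm --plan '[{"claw":0,"dp":[0.003,0,0],"delta_rot":[0,0,0]},{"claw":0,"dp":[0.006,0,0],"delta_rot":[0,0,0]},{"claw":0,"dp":[0.009,0,0],"delta_rot":[0,0,0]},{"claw":0,"dp":[0.012,-0.001,0],"delta_rot":[0,0,0]},{"claw":0,"dp":[0.015,-0.001,0],"delta_rot":[0,0,0]}]'

```text
clock: 5.2
tool_pos: [0.519, -0.0454, 0.0388]
tcp_rot: [0.999, -0.041, 0.0, 0.0]
ft_force: [-1.2, -0.4, 0.5]
grip_width: 0.0005
```

Emit:
jog_arm --plan '[{"claw":0,"dp":[0.002,0,0],"delta_rot":[0,0,0]},{"claw":0,"dp":[0.004,0,0],"delta_rot":[0,0,0]},{"claw":0,"dp":[0.006,0,0],"delta_rot":[0,0,0]},{"claw":0,"dp":[0.008,-0.001,0],"delta_rot":[0,0,0]},{"claw":0,"dp":[0.01,-0.001,0],"delta_rot":[0,0,0]}]'

```text
clock: 5.62
tool_pos: [0.5208, -0.0456, 0.0386]
tcp_rot: [0.999, -0.041, -0.0, 0.0]
ft_force: [-2.4, 0.4, 1.4]
grip_width: 0.0004
```

```bash
python3 - <<'E'
from h import *
s,_=bot.get_image('scene');np.save('scene1.npy',_);cv2.imwrite('pics/scene2.png',s)
# full-scale scene circle fits of the lid plane
def lid(s,col):
    m=fit(s,'scene',col);ys,xs=np.nonzero(m);P=pts('scene',np.c_[xs,ys],z=.062)[:,:2]
    return cv2.minEnclosingCircle(P.astype(np.float32)),len(xs)
for c in('red','green','blue'):print(c,lid(s,c),lid(cv2.imread('pics/scene0.png'),c))
print(bot.read_state()['ft_force'])
cv2.imwrite('pics/s2.png',cv2.resize(s[150:250,235:375],(700,500),interpolation=cv2.INTER_CUBIC))
E
```

```text
red (((0.6021990776062012, -0.028417792171239853), 0.0721825361251831), 590) (((0.5474076271057129, -0.0222605150192976), 0.07056023180484772), 526)
green (((0.5932667851448059, -0.13368766009807587), 0.06886229664087296), 456) (((0.5895758867263794, -0.12832088768482208), 0.0679459273815155), 469)
blue (((0.6032576560974121, 0.08596310019493103), 0.06562157720327377), 519) (((0.6045733690261841, 0.08431434631347656), 0.06532009690999985), 522)
[-1.51092349  0.31008165  1.18206409]
```

View pics/s2.png

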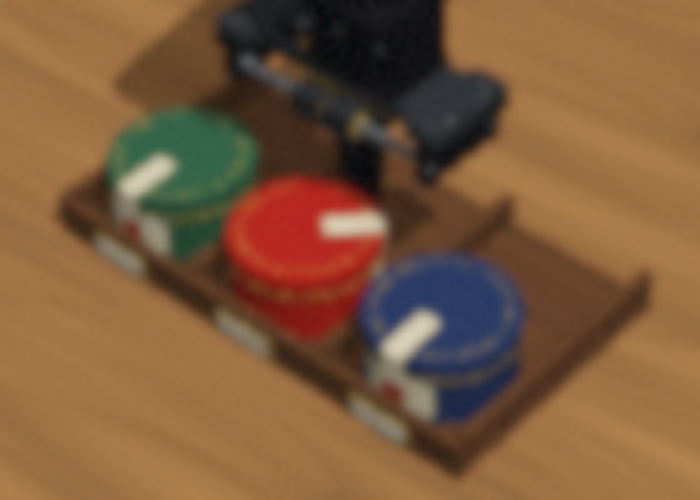

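Red is nearly level with its neighbours (lid at about (305,230)). There's no lip force yet, so I'll keep creeping forward.

Emit:
jog_arm --plan '[{"claw":0,"dp":[0.002,0,0],"delta_rot":[0,0,0]},{"claw":0,"dp":[0.004,0,0],"delta_rot":[0,0,0]},{"claw":0,"dp":[0.006,0,0],"delta_rot":[0,0,0]},{"claw":0,"dp":[0.008,-0.001,0],"delta_rot":[0,0,0]},{"claw":0,"dp":[0.01,-0.001,0],"delta_rot":[0,0,0]}]'

```text
clock: 6.08
tool_pos: [0.5209, -0.0455, 0.0385]
tcp_rot: [0.999, -0.041, -0.003, -0.0]
ft_force: [-9.8, 0.2, 8.0]
grip_width: 0.0006
```

Firm lip contact: −9.8 N, with the TCP stalled at x = 0.521. I'll back off, lift and look from the top.

Emit:
jog_arm --plan '[{"claw":0,"dp":[-0.02,0,0],"delta_rot":[0,0,0]},{"claw":0,"dp":[-0.08,0.006,0],"delta_rot":[0,0,0]},{"claw":0,"dp":[-0.2,0.015,0],"delta_rot":[0,0,0]},{"claw":0,"dp":[-0.4,0.03,0.15],"delta_rot":[0,0,0]},{"claw":0,"dp":[-0.6,0.05,0.3],"delta_rot":[0,0,0]}]'

```text
clock: 6.5
tool_pos: [0.4143, -0.0367, 0.0871]
tcp_rot: [0.999, -0.041, -0.002, -0.0]
ft_force: [0.3, -0.4, 1.5]
grip_width: 0.0004
```

Emit:
jog_arm --plan '[{"claw":0,"dp":[-0.2,0.05,0.1],"delta_rot":[0,0,0.035]},{"claw":0,"dp":[-0.3,0.1,0.1],"delta_rot":[0,0,0.07]},{"claw":0,"dp":[-0.3,0.1,0.1],"delta_rot":[0,0,0.105]},{"claw":0,"dp":[-0.3,0.1,0.1],"delta_rot":[0,0,0.14]},{"claw":0,"dp":[-0.3,0.1,0.1],"delta_rot":[0,0,0.175]}]'

```text
clock: 6.92
tool_pos: [0.3567, -0.017, 0.109]
tcp_rot: [0.972, 0.234, 0.002, 0.001]
ft_force: [-0.3, 0.5, -0.4]
grip_width: 0.0004
```

```bash
python3 - <<'E'
from h import *
i,d=bot.get_image('top');cv2.imwrite('pics/top3.png',i)
for c in('red','green','blue'):print(c,tin(i,c))
print(bot.read_state())
cv2.imwrite('pics/t3.png',cv2.resize(i[165:255,280:400],None,fx=6,fy=6,interpolation=cv2.INTER_CUBIC))
E
```

```text
red (array([ 0.58055425, -0.043709  ]), 0.047406986355781555, np.float64(131.7046431132398), np.int64(42), 386, array([ 0.58294694, -0.04680073]))
green (array([ 0.57106102, -0.15198106]), 0.04710273817181587, np.float64(-5.747273448593248), np.int64(53), 405, array([ 0.56910557, -0.15180826]))
blue (array([0.58789915, 0.06494024]), 0.04708231985569, np.float64(-1.6577943154795394), np.int64(55), 352, array([0.58494592, 0.06488053]))
{'clock': 6.9667, 'joints': array([-1.98507528e-01, -5.16137431e-01,  2.37640019e+00,  2.24813033e-04,
        1.27834215e+00,  8.96503374e-01]), 'qvel': array([-0.00322759,  0.01859082, -0.00721309, -0.00204399,  0.0039235 ,
        0.26636742]), 'effort': array([ 8.84720532e-03, -1.25298196e+01, -3.50951064e+01,  7.22335861e-02,
       -5.14607644e-02, -3.24379122e-01]), 'tool_pos': array([ 0.35674119, -0.01702305,  0.10886222]), 'tcp_rot': array([9.71843234e-01, 2.35623609e-01, 1.39938104e-03, 5.33840186e-04]), 'ft_force': array([-0.10826115, -0.12848024,  0.45571243]), 'ft_torque': array([-0.07425771,  0.00563109,  0.0392229 ]), 'grip_width': 0.0002372772370121618}
```

View pics/t3.png

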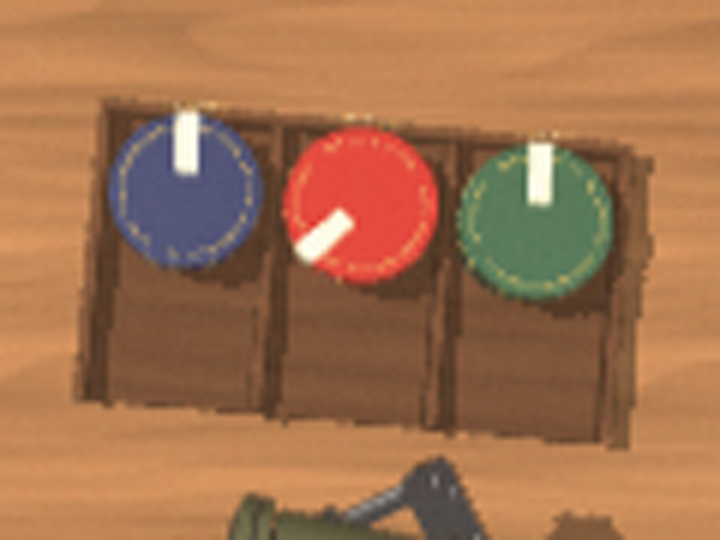

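Red is home at (0.580, −0.044), level with its neighbours, with the strip at about 131°. Target is about −4°. Next I'll move the shut fingertip over the back-left rim.

Emit:
jog_arm --plan '[{"claw":0,"dp":[0.19,-0.01,0],"delta_rot":[0,0,0.033]},{"claw":0,"dp":[0.39,-0.02,0],"delta_rot":[0,0,0.066]},{"claw":0,"dp":[0.59,-0.03,0],"delta_rot":[0,0,0.1]},{"claw":0,"dp":[0.79,-0.04,0],"delta_rot":[0,0,0.133]},{"claw":0,"dp":[0.965,-0.05,0],"delta_rot":[0,0,0.165]}]'

```text
clock: 7.38
tool_pos: [0.5521, -0.0272, 0.1082]
tcp_rot: [0.88, 0.474, 0.001, 0.0]
ft_force: [0.6, 0.1, 1.1]
grip_width: 0.0008
```

Emit:
jog_arm --plan '[{"claw":0,"dp":[0,0,-0.05],"delta_rot":[0,0,0]},{"claw":0,"dp":[0,0,-0.1],"delta_rot":[0,0,0]},{"claw":0,"dp":[0,0,-0.15],"delta_rot":[0,0,0]},{"claw":0,"dp":[0,0,-0.175],"delta_rot":[0,0,0]},{"claw":0,"dp":[0,0,-0.175],"delta_rot":[0,0,0]}]'

```text
clock: 7.8
tool_pos: [0.5466, -0.0267, 0.0712]
tcp_rot: [0.881, 0.473, -0.002, -0.001]
ft_force: [-0.4, -0.0, -0.1]
grip_width: 0.0002
```

Emit:
jog_arm --plan '[{"claw":0,"dp":[0,0,-0.005],"delta_rot":[0,0,0]},{"claw":0,"dp":[0,0,-0.012],"delta_rot":[0,0,0]},{"claw":0,"dp":[0,0,-0.02],"delta_rot":[0,0,0]},{"claw":0,"dp":[0,0,-0.03],"delta_rot":[0,0,0]},{"claw":0,"dp":[0,0,-0.035],"delta_rot":[0,0,0]}]'

```text
clock: 8.22
tool_pos: [0.5494, -0.0271, 0.0667]
tcp_rot: [0.881, 0.473, 0.0, 0.0]
ft_force: [0.2, 0.1, -0.5]
grip_width: 0.0003
```

Emit:
jog_arm --plan '[{"claw":0,"dp":[0,0,-0.006],"delta_rot":[0,0,0]},{"claw":0,"dp":[0,0,-0.012],"delta_rot":[0,0,0]},{"claw":0,"dp":[0,0,-0.017],"delta_rot":[0,0,0]},{"claw":0,"dp":[0,0,-0.021],"delta_rot":[0,0,0]},{"claw":0,"dp":[0,0,-0.024],"delta_rot":[0,0,0]}]'

```text
clock: 8.63
tool_pos: [0.5494, -0.027, 0.062]
tcp_rot: [0.881, 0.473, -0.0, -0.0]
ft_force: [-1.7, 0.4, 4.2]
grip_width: 0.0003
```

Emit:
jog_arm --plan '[{"claw":0,"dp":[0,0,-0.001],"delta_rot":[0,0,0]},{"claw":0,"dp":[0,0,-0.002],"delta_rot":[0,0,0]},{"claw":0,"dp":[0,0,-0.002],"delta_rot":[0,0,0]}]'

```text
clock: 8.88
tool_pos: [0.5495, -0.027, 0.062]
tcp_rot: [0.881, 0.473, -0.0, -0.0]
ft_force: [-2.2, 0.1, 4.3]
grip_width: 0.0003
```

Emit:
jog_arm --plan '[{"claw":0,"dp":[0,0,-0.002],"delta_rot":[0,0,0]},{"claw":0,"dp":[0,0,-0.004],"delta_rot":[0,0,0]},{"claw":0,"dp":[0,0,-0.004],"delta_rot":[0,0,0]}]'

```text
clock: 9.13
tool_pos: [0.5495, -0.027, 0.0619]
tcp_rot: [0.881, 0.473, -0.0, -0.0]
ft_force: [-5.5, 1.0, 8.5]
grip_width: 0.0001
```

```bash
python3 - <<'E'
from h import *
# arc rows: relative to phi0, radius r, 5 rows of step deg, clockwise
r=.035
for p0 in range(150,-1,-15):
    a=np.radians(p0)
    print(p0,[[round(float(r*(np.cos(a-np.radians(k*3))-np.cos(a))/.2),4),round(float(r*(np.sin(a-np.radians(3*k))-np.sin(a))/.2),4)] for k in range(1,6)])
print('rot/row',-3/180)
E
```

```text
150 [[0.0048, 0.0078], [0.01, 0.0154], [0.0156, 0.0226], [0.0215, 0.0296], [0.0278, 0.0362]]
135 [[0.0066, 0.0063], [0.0136, 0.0123], [0.0209, 0.0178], [0.0284, 0.023], [0.0362, 0.0278]]
120 [[0.0081, 0.0044], [0.0163, 0.0083], [0.0248, 0.0118], [0.0334, 0.0149], [0.0422, 0.0175]]
105 [[0.0089, 0.0021], [0.0179, 0.0038], [0.027, 0.005], [0.0361, 0.0057], [0.0453, 0.006]]
90 [[0.0092, -0.0002], [0.0183, -0.001], [0.0274, -0.0022], [0.0364, -0.0038], [0.0453, -0.006]]
75 [[0.0088, -0.0026], [0.0174, -0.0057], [0.0259, -0.0092], [0.0342, -0.0131], [0.0422, -0.0175]]
60 [[0.0078, -0.0048], [0.0154, -0.01], [0.0226, -0.0156], [0.0296, -0.0215], [0.0362, -0.0278]]
45 [[0.0063, -0.0066], [0.0123, -0.0136], [0.0178, -0.0209], [0.023, -0.0284], [0.0278, -0.0362]]
30 [[0.0044, -0.0081], [0.0083, -0.0163], [0.0118, -0.0248], [0.0149, -0.0334], [0.0175, -0.0422]]
15 [[0.0021, -0.0089], [0.0038, -0.0179], [0.005, -0.027], [0.0057, -0.0361], [0.006, -0.0453]]
0 [[-0.0002, -0.0092], [-0.001, -0.0183], [-0.0022, -0.0274], [-0.0038, -0.0364], [-0.006, -0.0453]]
rot/row -0.016666666666666666
```

Emit:
jog_arm --plan '[{"claw":0,"dp":[0.0048,0.0078,0],"delta_rot":[0,0,-0.0167]},{"claw":0,"dp":[0.01,0.0154,0],"delta_rot":[0,0,-0.0333]},{"claw":0,"dp":[0.0156,0.0226,0],"delta_rot":[0,0,-0.05]},{"claw":0,"dp":[0.0215,0.0296,0],"delta_rot":[0,0,-0.0667]},{"claw":0,"dp":[0.0278,0.0362,0],"delta_rot":[0,0,-0.0833]}]'

```text
clock: 9.55
tool_pos: [0.5547, -0.0199, 0.0619]
tcp_rot: [0.936, 0.353, -0.001, -0.0]
ft_force: [-6.3, 0.9, 10.2]
grip_width: -0.0001
```

Emit:
jog_arm --plan '[{"claw":0,"dp":[0.0066,0.0063,0.001],"delta_rot":[0,0,-0.0167]},{"claw":0,"dp":[0.0136,0.0123,0.001],"delta_rot":[0,0,-0.0333]},{"claw":0,"dp":[0.0209,0.0178,0.001],"delta_rot":[0,0,-0.05]},{"claw":0,"dp":[0.0284,0.023,0.001],"delta_rot":[0,0,-0.0667]},{"claw":0,"dp":[0.0362,0.0278,0.001],"delta_rot":[0,0,-0.0833]}]'

```text
clock: 9.97
tool_pos: [0.5613, -0.0139, 0.0619]
tcp_rot: [0.974, 0.228, -0.001, -0.001]
ft_force: [-8.3, 1.1, 10.6]
grip_width: 0.0006
```

```bash
python3 - <<'E'
from h import *
s,_=bot.get_image('scene');cv2.imwrite('pics/scene4.png',s)
cv2.imwrite('pics/s4.png',cv2.resize(s[150:250,235:375],(700,500),interpolation=cv2.INTER_CUBIC))
print(bot.read_state()['ft_force'])
E
```

```text
[-3.92734272  1.5594475   8.17399962]
```

View pics/s4.png

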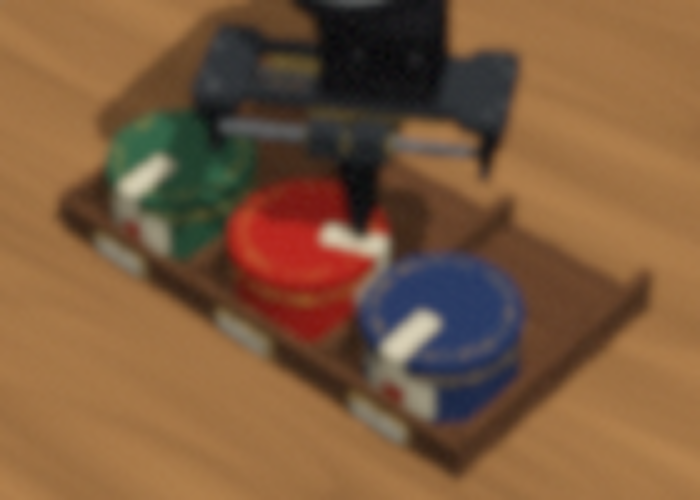

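The strip has turned clockwise, running from (325,235) to (385,248), and the tin is still home and flat. The stroke works, so I'll continue.

Emit:
jog_arm --plan '[{"claw":0,"dp":[0.0081,0.0044,0.0005],"delta_rot":[0,0,-0.0167]},{"claw":0,"dp":[0.0163,0.0083,0.0005],"delta_rot":[0,0,-0.0333]},{"claw":0,"dp":[0.0248,0.0118,0.0005],"delta_rot":[0,0,-0.05]},{"claw":0,"dp":[0.0334,0.0149,0.0005],"delta_rot":[0,0,-0.0667]},{"claw":0,"dp":[0.0422,0.0175,0.0005],"delta_rot":[0,0,-0.0833]}]'

```text
clock: 10.43
tool_pos: [0.5697, -0.0101, 0.0619]
tcp_rot: [0.995, 0.099, -0.001, -0.001]
ft_force: [-6.3, 1.9, 10.4]
grip_width: 0.0004
```

```bash
cat >> h.py <<'E'
def strip(s,c=(.5795,-.0445)):
    h=cv2.cvtColor(s,cv2.COLOR_BGR2HSV); yy,xx=np.mgrid[150:250,235:375]
    Q=pts('scene',np.c_[xx.ravel(),yy.ravel()],z=.062)[:,:2]-np.array(c); hh=h[150:250,235:375].reshape(-1,3)
    k=(np.linalg.norm(Q,axis=1)<.048)&(hh[:,1]<110)&(hh[:,2]>140)
    if k.sum()<5: return None
    w=Q[k]; l=cv2.fitLine(w.astype(np.float32),cv2.DIST_L2,0,.01,.01).ravel()[:2]; m=w.mean(0)
    if l@m<0:l=-l
    return k.sum(),np.degrees(np.arctan2(m[1],m[0])).round(1),np.degrees(np.arctan2(l[1],l[0])).round(1),m.round(4)
E
python3 - <<'E'
from h import *
for f in('scene2','scene4'):print(f,strip(cv2.imread(f'pics/{f}.png')))
b=cv2.imread('pics/scene2.png')
for n,c in(('green',(.571,-.152)),('blue',(.588,.065))):print(n,strip(b,c))
s,_=bot.get_image('scene');print(strip(s),bot.read_state()['ft_force'])
E
```

```text
scene2 (np.int64(50), np.float64(123.8), np.float32(128.7), array([-0.0165,  0.0246]))
scene4 (np.int64(39), np.float64(97.0), np.float32(101.3), array([-0.0037,  0.0304]))
green (np.int64(52), np.float64(-0.8), np.float32(1.5), array([ 0.0298, -0.0004]))
blue (np.int64(57), np.float64(2.8), np.float32(1.8), array([0.03  , 0.0014]))
(np.int64(35), np.float64(84.4), np.float32(92.4), array([0.0033, 0.0333])) [-3.80390214  1.62171605  7.37081038]
```

Emit:
jog_arm --plan '[{"claw":0,"dp":[0.0089,0.0021,0],"delta_rot":[0,0,-0.0167]},{"claw":0,"dp":[0.0179,0.0038,0],"delta_rot":[0,0,-0.0333]},{"claw":0,"dp":[0.027,0.005,0],"delta_rot":[0,0,-0.05]},{"claw":0,"dp":[0.0361,0.0057,0],"delta_rot":[0,0,-0.0667]},{"claw":0,"dp":[0.0453,0.006,0],"delta_rot":[0,0,-0.0833]}]'

```text
clock: 10.9
tool_pos: [0.579, -0.0089, 0.0619]
tcp_rot: [0.999, -0.032, -0.001, -0.001]
ft_force: [-6.3, 2.1, 9.4]
grip_width: 0.0002
```

Emit:
jog_arm --plan '[{"claw":0,"dp":[0.0092,-0.0002,0],"delta_rot":[0,0,-0.0167]},{"claw":0,"dp":[0.0183,-0.001,0],"delta_rot":[0,0,-0.0333]},{"claw":0,"dp":[0.0274,-0.0022,0],"delta_rot":[0,0,-0.05]},{"claw":0,"dp":[0.0364,-0.0038,0],"delta_rot":[0,0,-0.0667]},{"claw":0,"dp":[0.0453,-0.006,0],"delta_rot":[0,0,-0.0833]}]'

```text
clock: 11.32
tool_pos: [0.588, -0.0099, 0.0619]
tcp_rot: [0.987, -0.162, -0.001, -0.001]
ft_force: [-6.4, 2.2, 9.3]
grip_width: 0.0003
```

```bash
python3 - <<'E'
from h import *
s,_=bot.get_image('scene');cv2.imwrite('pics/scene5.png',s);print(strip(s),bot.read_state()['ft_force'])
E
```

```text
(np.int64(5), np.float64(54.1), np.float32(62.8), array([0.0223, 0.0308])) [-3.74678133  1.36040891  6.36538771]
```

Emit:
jog_arm --plan '[{"claw":0,"dp":[0.0088,-0.0026,0],"delta_rot":[0,0,-0.0167]},{"claw":0,"dp":[0.0174,-0.0057,0],"delta_rot":[0,0,-0.0333]},{"claw":0,"dp":[0.0259,-0.0092,0],"delta_rot":[0,0,-0.05]},{"claw":0,"dp":[0.0342,-0.0131,0],"delta_rot":[0,0,-0.0667]},{"claw":0,"dp":[0.0422,-0.0175,0],"delta_rot":[0,0,-0.0833]}]'

```text
clock: 11.78
tool_pos: [0.5969, -0.0136, 0.0619]
tcp_rot: [0.957, -0.29, -0.001, -0.0]
ft_force: [-5.2, 1.9, 8.2]
grip_width: 0.0003
```

Emit:
jog_arm --plan '[{"claw":0,"dp":[0.0078,-0.0048,0],"delta_rot":[0,0,-0.0167]},{"claw":0,"dp":[0.0154,-0.01,0],"delta_rot":[0,0,-0.0333]},{"claw":0,"dp":[0.0226,-0.0156,0],"delta_rot":[0,0,-0.05]},{"claw":0,"dp":[0.0296,-0.0215,0],"delta_rot":[0,0,-0.0667]},{"claw":0,"dp":[0.0362,-0.0278,0],"delta_rot":[0,0,-0.0833]}]'

```text
clock: 12.2
tool_pos: [0.6041, -0.019, 0.0619]
tcp_rot: [0.911, -0.412, -0.001, -0.0]
ft_force: [-4.9, 2.9, 8.6]
grip_width: 0.0003
```

```bash
python3 - <<'E'
from h import *
s,_=bot.get_image('scene');cv2.imwrite('pics/scene6.png',s);print(strip(s),bot.read_state()['ft_force'],bot.read_state()['joints'])
cv2.imwrite('pics/s6.png',cv2.resize(s[150:250,235:375],(700,500),interpolation=cv2.INTER_CUBIC))
E
```

```text
None [-2.03104566  0.77219356  7.16023869] [-1.21304162e-01  1.66693817e-01  1.87364053e+00  9.10969121e-04
  1.10161267e+00  2.30034227e+00]
```

View pics/s6.png

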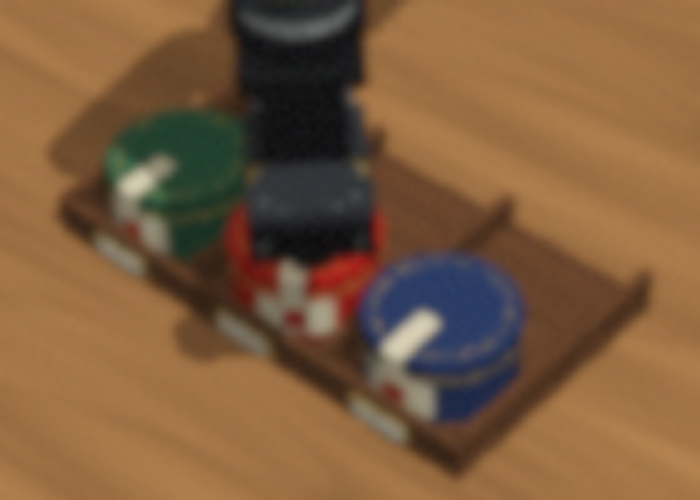

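The red tin's label is in view at (295,305), facing the camera at roughly +35°. I'll do one more 15° step, then lift and measure.

Emit:
jog_arm --plan '[{"claw":0,"dp":[0.0063,-0.0066,0],"delta_rot":[0,0,-0.0167]},{"claw":0,"dp":[0.0123,-0.0136,0],"delta_rot":[0,0,-0.0333]},{"claw":0,"dp":[0.0178,-0.0209,0],"delta_rot":[0,0,-0.05]},{"claw":0,"dp":[0.0178,-0.0209,0.005],"delta_rot":[0,0,-0.05]},{"claw":0,"dp":[0.0178,-0.0209,0.05],"delta_rot":[0,0,-0.05]}]'

```text
clock: 12.67
tool_pos: [0.6067, -0.0239, 0.0691]
tcp_rot: [0.877, -0.481, -0.001, 0.001]
ft_force: [-0.5, 0.5, -0.5]
grip_width: 0.0007
```

Emit:
jog_arm --plan '[{"claw":0,"dp":[-0.1,0,0.1],"delta_rot":[0,0,0.035]},{"claw":0,"dp":[-0.3,0.05,0.1],"delta_rot":[0,0,0.07]},{"claw":0,"dp":[-0.5,0.1,0.1],"delta_rot":[0,0,0.105]},{"claw":0,"dp":[-0.7,0.15,0.1],"delta_rot":[0,0,0.14]},{"claw":0,"dp":[-0.85,0.2,0.1],"delta_rot":[0,0,0.175]}]'

```text
clock: 13.08
tool_pos: [0.4352, 0.0163, 0.0903]
tcp_rot: [0.975, -0.222, -0.001, 0.0]
ft_force: [0.4, 0.3, 0.5]
grip_width: 0.0004
```

```bash
python3 - <<'E'
from h import *
s,_=bot.get_image('scene');cv2.imwrite('pics/scene7.png',s);print(strip(s))
i,_=bot.get_image('top');cv2.imwrite('pics/top7.png',i);print(tin(i,'red'))
E
```

```text
(np.int64(46), np.float64(20.9), np.float32(17.8), array([0.0283, 0.0108]))
(array([ 0.58038789, -0.04317702]), 0.047879014164209366, np.float64(16.402768451295998), np.int64(39), 400, array([ 0.57724446, -0.04543825]))
```

Emit:
jog_arm --plan '[{"claw":0,"dp":[0.15,-0.03,0],"delta_rot":[0,0,0.035]},{"claw":0,"dp":[0.3,-0.06,0],"delta_rot":[0,0,0.07]},{"claw":0,"dp":[0.45,-0.09,0],"delta_rot":[0,0,0.105]},{"claw":0,"dp":[0.6,-0.115,0],"delta_rot":[0,0,0.14]},{"claw":0,"dp":[0.694,-0.13,0],"delta_rot":[0,0,0.17]}]'

```text
clock: 13.6
tool_pos: [0.5805, -0.011, 0.0915]
tcp_rot: [0.999, 0.042, 0.001, 0.0]
ft_force: [0.1, -0.3, 0.4]
grip_width: 0.0007
```

Emit:
jog_arm --plan '[{"claw":0,"dp":[0,0,-0.02],"delta_rot":[0,0,0]},{"claw":0,"dp":[0,0,-0.05],"delta_rot":[0,0,0]},{"claw":0,"dp":[0,0,-0.08],"delta_rot":[0,0,0]},{"claw":0,"dp":[0,0,-0.1],"delta_rot":[0,0,0]},{"claw":0,"dp":[0,0,-0.11],"delta_rot":[0,0,0]}]'

```text
clock: 14.02
tool_pos: [0.575, -0.0097, 0.0673]
tcp_rot: [0.999, 0.04, -0.001, -0.0]
ft_force: [-0.3, 0.0, -0.3]
grip_width: 0.0006
```

Emit:
jog_arm --plan '[{"claw":0,"dp":[0,0,-0.006],"delta_rot":[0,0,0]},{"claw":0,"dp":[0,0,-0.013],"delta_rot":[0,0,0]},{"claw":0,"dp":[0,0,-0.019],"delta_rot":[0,0,0]},{"claw":0,"dp":[0,0,-0.024],"delta_rot":[0,0,0]},{"claw":0,"dp":[0,0,-0.027],"delta_rot":[0,0,0]}]'

```text
clock: 14.43
tool_pos: [0.5768, -0.01, 0.0636]
tcp_rot: [0.999, 0.04, 0.0, 0.0]
ft_force: [0.1, -1.3, -0.9]
grip_width: 0.0003
```

Emit:
jog_arm --plan '[{"claw":0,"dp":[0,0,-0.003],"delta_rot":[0,0,0]},{"claw":0,"dp":[0,0,-0.006],"delta_rot":[0,0,0]},{"claw":0,"dp":[0,0,-0.009],"delta_rot":[0,0,0]},{"claw":0,"dp":[0,0,-0.011],"delta_rot":[0,0,0]},{"claw":0,"dp":[0,0,-0.013],"delta_rot":[0,0,0]}]'

```text
clock: 14.85
tool_pos: [0.5771, -0.0099, 0.0619]
tcp_rot: [0.999, 0.04, 0.0, -0.0]
ft_force: [-2.2, 1.5, 7.7]
grip_width: 0.0004
```

Emit:
jog_arm --plan '[{"claw":0,"dp":[0.0092,0.0006,0],"delta_rot":[0,0,-0.0167]},{"claw":0,"dp":[0.0183,0.0006,0],"delta_rot":[0,0,-0.0333]},{"claw":0,"dp":[0.0275,0.0002,0],"delta_rot":[0,0,-0.05]},{"claw":0,"dp":[0.0366,-0.0006,0],"delta_rot":[0,0,-0.0667]},{"claw":0,"dp":[0.0456,-0.002,0],"delta_rot":[0,0,-0.0833]}]'

```text
clock: 15.27
tool_pos: [0.5859, -0.01, 0.062]
tcp_rot: [0.996, -0.092, -0.0, -0.0]
ft_force: [-4.7, 2.1, 7.4]
grip_width: 0.0007
```

Emit:
jog_arm --plan '[{"claw":0,"dp":[0.0082,-0.0017,0],"delta_rot":[0,0,-0.0153]},{"claw":0,"dp":[0.0164,-0.0037,0],"delta_rot":[0,0,-0.0306]},{"claw":0,"dp":[0.0164,-0.0037,0],"delta_rot":[0,0,-0.0306]},{"claw":0,"dp":[0.0164,-0.0037,0.005],"delta_rot":[0,0,-0.0306]},{"claw":0,"dp":[0.0164,-0.0037,0.06],"delta_rot":[0,0,-0.0306]}]'

```text
clock: 15.68
tool_pos: [0.5874, -0.011, 0.0708]
tcp_rot: [0.99, -0.138, -0.002, 0.0]
ft_force: [0.3, 0.5, 0.1]
grip_width: 0.0007
```

Emit:
jog_arm --plan '[{"claw":0,"dp":[-0.1,0,0.15],"delta_rot":[0,0,0]},{"claw":0,"dp":[-0.3,0,0.2],"delta_rot":[0,0,0]},{"claw":0,"dp":[-0.5,0,0.2],"delta_rot":[0,0,0]},{"claw":0,"dp":[-0.7,0,0.2],"delta_rot":[0,0,0]},{"claw":0,"dp":[-0.85,0,0.2],"delta_rot":[0,0,0]}]'

```text
clock: 16.1
tool_pos: [0.4167, -0.011, 0.1128]
tcp_rot: [0.99, -0.138, -0.0, 0.0]
ft_force: [0.5, -0.2, 0.1]
grip_width: 0.0003
```

```bash
python3 - <<'E'
from h import *
s,_=bot.get_image('scene');cv2.imwrite('pics/scene8.png',s);print(strip(s))
i,_=bot.get_image('top');cv2.imwrite('pics/top8.png',i)
for c in('red','green','blue'):print(c,tin(i,c))
for n,c in(('green',(.571,-.152)),('blue',(.588,.065))):print(n,strip(s,c))
cv2.imwrite('pics/c8.png',np.vstack([cv2.resize(i[165:245,280:400],(480,300),interpolation=cv2.INTER_CUBIC),cv2.resize(s[160:230,240:360],(480,280),interpolation=cv2.INTER_CUBIC)]))
E
```

```text
(np.int64(47), np.float64(1.1), np.float32(0.9), array([0.0311, 0.0006]))
red (array([ 0.57895511, -0.04432998]), 0.048247914761304855, np.float64(-3.0869307264674553), np.int64(35), 399, array([ 0.577336  , -0.04411012]))
green (array([ 0.57106102, -0.15198106]), 0.04710273817181587, np.float64(-5.747273448593248), np.int64(53), 407, array([ 0.56896005, -0.15178375]))
blue (array([0.58789915, 0.06494024]), 0.04708231985569, np.float64(-2.0107374557315256), np.int64(56), 353, array([0.58483   , 0.06490381]))
green (np.int64(51), np.float64(-1.1), np.float32(3.1), array([ 0.03  , -0.0006]))
blue (np.int64(57), np.float64(2.8), np.float32(1.8), array([0.03  , 0.0014]))
```

View pics/c8.png

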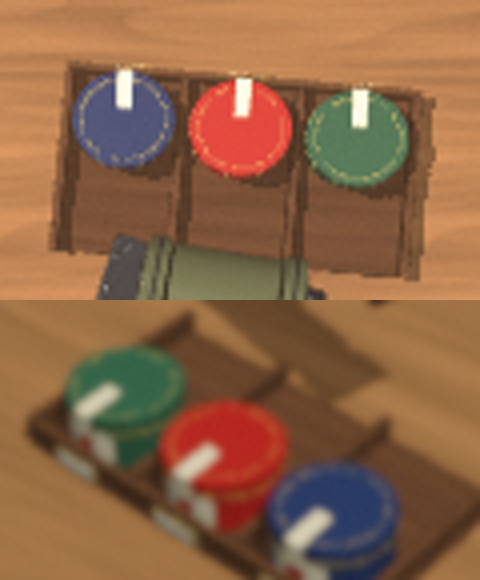

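```bash
python3 -c "
from station import bot
print(bot.hand_in())"
```

```text
the job is handed in; nothing more can be done
None
```

The red tin is home against the front lip with its label facing the front like its neighbours', and I handed the job in at about 16 s of the 67 s. No verdict was reported.

**What I did:** I pushed the tin forward with the shut fingers until the lip pushed back at about 10 N horizontally. I then turned it about 134° clockwise, pressing the shut fingertip on the lid near its left rim, in two strokes at about 7–10 N down.

**Force:** The highest force I read on the tool was about 13.5 N against the 20 N limit. Readings came only at the end of each move, so a brief higher peak would not have shown.

**Last checks (top camera):**

| | Position (x, y), m | Label direction |
|---|---|---|
| Red | 0.579, −0.044 | −3.1° |
| Midpoint / mean of neighbours | 0.579, −0.044 | −3.9° |

- **Angle:** the tray's own front direction measures about −4°, so the label is well within the 9° allowed. The scene camera agreed to within about 2° (red about 1°, neighbours −1° to 3° by the same measure).
- **Position:** the final position is within about 1 mm of the neighbours' line. It read about 1.5 mm further back than before the turn, which I took as measurement noise, so I did not push again.
- **Bystanders:** the green and blue tins' readings were unchanged. I did not measure the stones, knife and dish again, but the arm never went near them at low height.

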